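Put the impact sockets back in size order in their tray

ROBOT

A 6-joint arm with a two-finger parallel gripper is mounted at the origin on the work surface. World frame = base frame: x ahead of the robot, y to its left, z up, the work surface at z = 0. Lengths are in m, angles in rad, forces in N, time in s.
With the tool pointing down it reaches from about 0.225 to 0.875 m from the base axis. Payload 3.4 kg.
Tool frame: the origin (TCP) lies at the very end of the fingers, on their centre line; the grasp point (between the pads) lies 19 mm behind it; z points along the fingers, y is the line along which they close (so a half turn about z gives the same grasp; the last joint's range is limited). The gripper opens to 85 mm and grips with 20 to 120 N. Pads are 22 mm wide; open, the fingers measure 114 mm over their backs; the gripper's body (76 mm by 85 mm) begins 54 mm behind the grasp point. The pads swing forward as they close: fully open they stand 13 mm farther back than shut.
Start: joints at [-1.299, 0.276, 1.505, -0, 1.361, -0.121], TCP at [0.22, -0.531, 0.231] pointing down, gripper open.
Joint ranges: [-2.89, 2.89], [-0.75, 2.08], [0.22, 2.7], [-1.18, 4.32], [0.11, 2.71], [-2.7, 2.7]. Speed limits (rad/s): [2.57, 2.57, 3.14, 3.14, 3.14, 3.14].

INTERFACE

Orientations are given as a 3x3 rotation matrix whose columns are the frame's x, y, z axes.
In Python, from station import bot gives the robot as it stands.
- The arm moves only by the tool apply_moves, never from a script. Its argument "series" is one flat list of numbers, 7 for each row, row after row: the opening, from -1 (shut) to 1 (fully open), then the shift along the tool's x, y, z in cm, then the turn, a rotation vector about the tool's x, y, z in degrees. A call has 1 to 20 rows; each row shifts and turns the commanded pose from where the row before left it, along the tool's axes as they then stand; what a row does not reach is not made up. A row lasts 1/8 s, in which the tool goes at most 62.5 mm and 10.7 degrees, less where a joint would pass 70% of its speed; a pose out of reach is approached as far as the arm can. A call with a gripper value outside its range is refused whole. The fingers move at their own pace and stop on an object; the grip force is fixed at half the most. Time passes only in rows, so rows that do not move let the fingers close. It gives the time, the measured TCP pose, the force, the opening and the grip force at its end, in the units of the state.
- bot.get_state(): the state, without advancing time (a new reading comes with each control period).
- bot.read_camera(name): name is "scene" or "top" or "wrist"; returns a dict with "color" (480x640x3 uint8, red, green, blue), "depth" (480x640 float32, m along the optical axis (not along the pixel's ray), 0 where there is no reading), "fx", "fy", "cx", "cy" (pixels), "D" ([k1, k2, p1, p2, k3] as OpenCV has them; the pictures are not rectified), "position" and "rotation" of the camera in the world; the wrist camera has in their place "mount" (4x4, takes a point from camera to tool coordinates, whose origin is the TCP and whose axes are the flange's). Camera axes: x right, y down, z forward; pixel columns grow to the right and rows downward; lengths in m; the calibration is good to about 2 mm. A picture is of the moment at which its call begins: read the wrist's pose just before it.
- bot.close_job(): hands the job in; it is judged then, once.
The state is a dict: "time": time; "qpos": joint angles; "joint_velocities": joint speeds; "joint_torque": joint torques, N m; "ee_pos": TCP position; "tcp_rot": TCP orientation; "ft_force": force on the tool from outside, world axes, zero at the start; "torque": the same for the moment, N m; "finger_gap": finger opening in m; "gripper_force": force on a finger pad.
Only numpy, scipy, OpenCV 4.12 (cv2) and the standard library are available. Lean on these libraries where they do the work, as an engineer would, in place of code of your own. Each camera call takes 0.05 s, during which the arm holds its last target. There are 200 camera calls.

TASK

Put the four coloured sockets back into the socket tray, standing upright with one on each of the four empty round places, so that the whole row runs in order of size from the small bright steel socket at one end to the big black one at the other. Leave those two end sockets standing where they are, and do not disturb the extension bar, the wrench or the spray can.

Things in the scene. Friction and masses are not known exactly. Their poses are not given: they have to be found in the camera images.
- socket_yellow: yellow impact socket, the second smallest: a plain upright cylinder 31 mm in outer diameter and 48 mm tall with a hexagonal mouth on top. Origin at the centre of its underside, z up along its axis. Starts upright on the bench, nearer the robot than the tray, at any of four spots. Loose, under 0.6 kg.
- socket_green: green impact socket, the third smallest: a plain upright cylinder 38 mm in outer diameter and 54 mm tall with a hexagonal mouth on top. Origin at the centre of its underside, z up along its axis. Starts upright on the bench, nearer the robot than the tray, at any of four spots. Loose, under 0.6 kg.
- socket_blue: blue impact socket, the third largest: a plain upright cylinder 45 mm in outer diameter and 61 mm tall with a hexagonal mouth on top. Origin at the centre of its underside, z up along its axis. Starts upright on the bench, nearer the robot than the tray, at any of four spots. Loose, under 0.6 kg.
- socket_red: red impact socket, the second largest: a plain upright cylinder 52 mm in outer diameter and 68 mm tall with a hexagonal mouth on top. Origin at the centre of its underside, z up along its axis. Starts upright on the bench, nearer the robot than the tray, at any of four spots. Loose, under 0.6 kg.
- socket_steel: bare bright steel impact socket, the smallest of the six: a plain upright cylinder 24 mm in outer diameter and 42 mm tall with a hexagonal mouth on top. Origin at the centre of its underside, z up along its axis. Already in the tray, loose, standing on the place at one end; which end differs from start to start.
- socket_black: black (dark grey in strong light) impact socket, the largest of the six: a plain upright cylinder 60 mm in outer diameter and 76 mm tall with a hexagonal mouth on top. Origin at the centre of its underside, z up along its axis. Already in the tray, loose, standing on the place at the other end, the one away from the bright steel socket.
- tray: aluminium socket tray, fixed, 90 x 460 mm, with a row of six round black rubber places 48 mm across, flush in its floor, 6 mm above the bench; 2 mm lip, 16 mm high. Origin: centre of its underside, y along the row. Places at x = 0, y = -187.5, -112.5, -37.5, 37.5, 112.5, 187.5 mm; the end ones are taken, the inner four empty. Yaw within 0.2 rad.
- extension: bright steel extension bar lying on the bench among the coloured sockets, 124 mm long, 22 mm thick. Origin under its middle, long side along its x. Bystander.
- wrench: steel open-ended wrench lying on the bench among the coloured sockets, 150 mm long. Origin about the middle of its underside, long side along its x. Bystander.
- spraycan: blue spray can with a white band and a red cap standing on the bench beyond the right-hand end of the tray (seen from the robot), 52 mm in diameter, 185 mm tall. Origin at the centre of its underside. Bystander.

How it is judged:
At the end, for the whole second after the job is handed in: All six sockets stand upright (within 0.1 rad) and still on the tray floor, each centre within 12 mm, along and across the tray, of its place, in the order bright steel, yellow, green, blue, red, black, the steel and black ones at the ends where they began ((((x of socket_steel in the frame of tray between -0.012 and 0.012 m and y of socket_steel in the frame of tray between 0.1755 and 0.1995 m) and (x of socket_yellow in the frame of tray between -0.012 and 0.012 m and y of socket_yellow in the frame of tray between 0.1005 and 0.1245 m) and (x of socket_green in the frame of tray between -0.012 and 0.012 m and y of socket_green in the frame of tray between 0.0255 and 0.0495 m) and (x of socket_blue in the frame of tray between -0.012 and 0.012 m and y of socket_blue in the frame of tray between -0.0495 and -0.0255 m) and (x of socket_red in the frame of tray between -0.012 and 0.012 m and y of socket_red in the frame of tray between -0.1245 and -0.1005 m) and (x of socket_black in the frame of tray between -0.012 and 0.012 m and y of socket_black in the frame of tray between -0.1995 and -0.1755 m)) or ((x of socket_steel in the frame of tray between -0.012 and 0.012 m and y of socket_steel in the frame of tray between -0.1995 and -0.1755 m) and (x of socket_yellow in the frame of tray between -0.012 and 0.012 m and y of socket_yellow in the frame of tray between -0.1245 and -0.1005 m) and (x of socket_green in the frame of tray between -0.012 and 0.012 m and y of socket_green in the frame of tray between -0.0495 and -0.0255 m) and (x of socket_blue in the frame of tray between -0.012 and 0.012 m and y of socket_blue in the frame of tray between 0.0255 and 0.0495 m) and (x of socket_red in the frame of tray between -0.012 and 0.012 m and y of socket_red in the frame of tray between 0.1005 and 0.1245 m) and (x of socket_black in the frame of tray between -0.012 and 0.012 m and y of socket_black in the frame of tray between 0.1755 and 0.1995 m))) and height (world z) of socket_steel between 0.003 and 0.01 m and angle between each of socket_steel, socket_yellow, socket_green, socket_blue, socket_red, socket_black's own z axis and vertical below 0.1 rad and linear speed of each of socket_steel, socket_yellow, socket_green, socket_blue, socket_red, socket_black below 0.02 m/s and height (world z) of socket_yellow between 0.003 and 0.01 m and height (world z) of socket_green between 0.003 and 0.01 m and height (world z) of socket_blue between 0.003 and 0.01 m and height (world z) of socket_red between 0.003 and 0.01 m and height (world z) of socket_black between 0.003 and 0.01 m); the robot touches nothing.
It fails at once if the bright steel end socket was disturbed (moved more than 15 mm) (distance of socket_steel from where it was at the start of the episode above 0.015 m).
It fails at once if the black end socket was disturbed (moved more than 15 mm) (distance of socket_black from where it was at the start of the episode above 0.015 m).
It fails at once if the extension bar was disturbed (moved more than 20 mm) (distance of extension from where it was at the start of the episode above 0.02 m).
It fails at once if the wrench was disturbed (moved more than 20 mm) (distance of wrench from where it was at the start of the episode above 0.02 m).
It fails at once if the spray can was disturbed (moved more than 20 mm) (distance of spraycan from where it was at the start of the episode above 0.02 m).
It also fails if it takes over 102 s, if anything falls off the work surface, if the arm or the gripper's body presses on something with over 40 N, if the wrist force passes 120 N, or if a joint passes its speed limit or range.

## Working session

There is one attempt and no reset: what is moved stays moved. The work goes in short steps, Python scripts to look and compute and a tool call to move; the robot and the scene stay as the last step left them, time stands still between calls to the robot, and variables do not carry over. Pictures are saved under pics/ and viewed, at most 14 in all, crops included, and the job is handed in when it is done.

Besides the shell and the picture viewer there is one more tool, called by a JSON object that holds its "method" and its "body". apply_moves: Moves the arm, as the interface text tells. Its arguments: {"type":"object","properties":{"series":{"type":"array","items":{"type":"number"}}},"required":["series"]}

```bash
mkdir -p pics; ls; python3 - <<'E'
from station import bot
import cv2,numpy as np
s=bot.get_state();print(s)
for n in("top","scene"):
    c=bot.read_camera(n);cv2.imwrite(f"pics/{n}0.png",c["color"][:,:,::-1]);np.savez(f"{n}0.npz",**c)
    print(n,{k:v for k,v in c.items() if k not in("color","depth")})
E
```

```text
pics
{'time': 0.0, 'qpos': array([-1.29900756e+00,  2.76577364e-01,  1.50616940e+00,  3.49067097e-05,
        1.36065234e+00, -1.20972904e-01]), 'joint_velocities': array([-0.00167522,  0.00044601, -0.0001797 , -0.0003657 , -0.00013001,
       -0.0005633 ]), 'joint_torque': array([-7.62930758e-04, -4.16778946e+01, -2.45809132e+01, -2.76574265e-04,
        1.10161127e-02,  1.30571104e-05]), 'ee_pos': array([ 0.21995388, -0.53069391,  0.23043529]), 'tcp_rot': array([[ 9.23858434e-01,  3.82734098e-01, -4.52063114e-04],
       [ 3.82734282e-01, -9.23856812e-01,  1.74929776e-03],
       [ 2.51874311e-04, -1.78912354e-03, -9.99998368e-01]]), 'ft_force': array([-0.46570454,  0.06301214, -0.84665279]), 'torque': array([-0.0398717 ,  0.00561518,  0.02674452]), 'gripper_force': 0.0, 'finger_gap': 0.08512989692609205}
top {'fx': 459.8210755828326, 'fy': 459.8210755828326, 'cx': 325.1034728910251, 'cy': 234.01419308293165, 'D': array([-0.02142779,  0.        ,  0.        ,  0.        ,  0.        ]), 'position': array([ 0.4569412 , -0.01398052,  1.00582811]), 'rotation': array([[-8.35061709e-03, -9.96861457e-01,  7.87242239e-02],
       [-9.99964880e-01,  8.26868513e-03, -1.36667350e-03],
       [ 7.11438314e-04, -7.87328717e-02, -9.96895495e-01]])}
scene {'fx': 540.642358275326, 'fy': 540.642358275326, 'cx': 327.09280724760976, 'cy': 247.63384604803738, 'D': array([-0.02720846,  0.        ,  0.        ,  0.        ,  0.        ]), 'position': array([ 1.14438793, -0.16098259,  0.90125949]), 'rotation': array([[ 0.21483258,  0.78286587, -0.58392465],
       [ 0.97664078, -0.16948367,  0.13209114],
       [ 0.00444395, -0.59866211, -0.80098935]])}
```

View pics/top0.png

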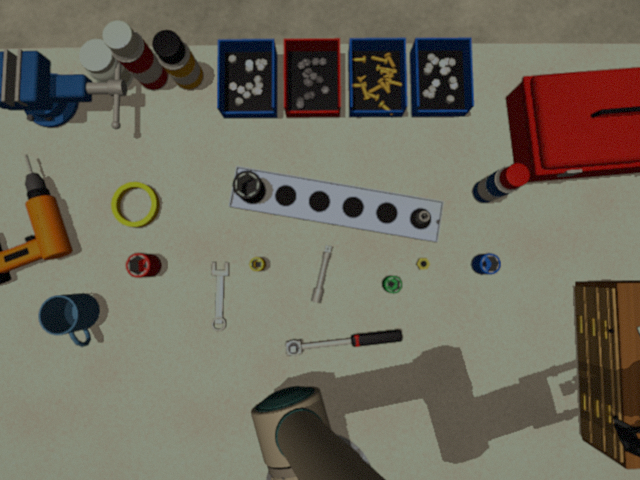

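View pics/scene0.png

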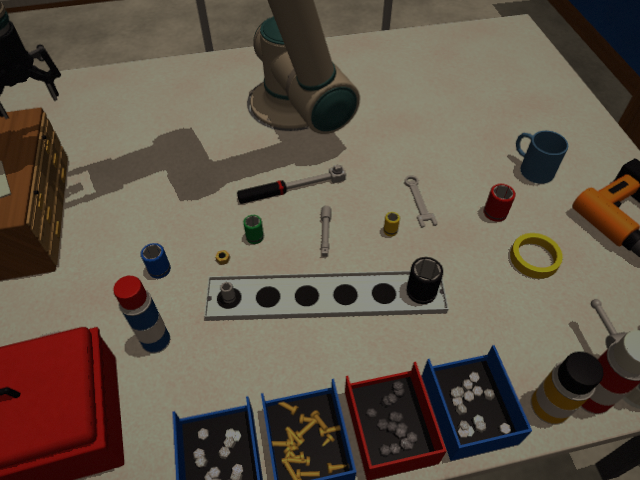

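The top view has black at (248,186) and steel at (422,217), with empty places at (285,195), (319,201), (353,207) and (387,212). Red is at (143,265), yellow (258,264), green (392,284) and blue (487,263). The flat ring at (423,264) is a nut, not a socket. The scene view agrees.

```bash
cat > h.py <<'E'
import cv2,numpy as np
def rays(c,px):
    K=np.array([[c["fx"],0,c["cx"]],[0,c["fy"],c["cy"]],[0,0,1]])
    u=cv2.undistortPoints(np.float64(px).reshape(-1,1,2),K,np.float64(c["D"])).reshape(-1,2)
    return np.c_[u,np.ones(len(u))]
def onplane(c,px,z):
    r=rays(c,px)@c["rotation"].T; t=(z-c["position"][2])/r[:,2:]
    return c["position"]+t*r
def cloud(c,m):
    v,u=np.nonzero((m>0)&(c["depth"]>0))
    return (rays(c,np.c_[u,v])*c["depth"][v,u][:,None])@c["rotation"].T+c["position"]
HUE={"red":(172,6),"yellow":(22,32),"green":(50,85),"blue":(100,115)}
HT=dict(yellow=.048,green=.054,blue=.061,red=.068);DI=dict(yellow=.031,green=.038,blue=.045,red=.052)
def mask(c,n):
    h=cv2.cvtColor(c["color"],cv2.COLOR_RGB2HSV); a,b=HUE[n]
    H=h[:,:,0]; ok=(H>=a)&(H<=b) if a<b else (H>=a)|(H<=b)
    return (ok&(h[:,:,1]>90)&(h[:,:,2]>40)).astype(np.uint8)
def top(c,n,seed,r=22):
    m=mask(c,n); w=np.zeros_like(m); cv2.circle(w,seed,r,1,-1)
    p=cloud(c,m&w); q=p[abs(p[:,2]-HT[n])<.006]
    (x,y),R=cv2.minEnclosingCircle(np.float32(q[:,:2]*1000))
    return np.round([x,y,2*R,len(q),1000*p[:,2].max()],1)
E
python3 - <<'E'
from h import *
T=dict(np.load("top0.npz"));S=dict(np.load("scene0.npz"))
sd=dict(yellow=((258,264),(392,223)),green=((392,284),(253,228)),blue=((487,263),(155,260)),red=((143,265),(500,202)))
for n in sd: print(n,top(T,n,sd[n][0]),top(S,n,sd[n][1]))
for nm,c,ps in(("top",T,[(285,195),(319,201),(353,207),(387,212)]),("scene",S,[(384,293),(345,294),(307,295),(268,297)])):
    g=cv2.cvtColor(c["color"],cv2.COLOR_RGB2GRAY)
    n,l,st,ce=cv2.connectedComponentsWithStats((g<70).astype(np.uint8))
    P=[];
    for u,v in ps:
        k=l[v,u]; w=onplane(c,ce[k],.006)[0]; P.append(w); print(nm,k,st[k],np.round(w*1000,1))
    P=np.array(P); d=P[0]-P[3]; print(np.linalg.norm(d),P.mean(0),np.arctan2(-d[0],d[1]))
for nm,c,bl,stl in(("T",T,(248,186),(422,217)),("S",S,(424,280),(228,292))):
    for h,s,r in((.082,bl,25),(.048,stl,13)):
        w=np.zeros((480,640),np.uint8);cv2.circle(w,s,r,1,-1);p=cloud(c,w);q=p[abs(p[:,2]-h)<.006];print(nm,np.round(1000*(q.min(0)+q.max(0))/2,1),len(q))
# extension & wrench & ratchet extents by height
p=cloud(T,np.ones((480,640)))
for nm,(a,b,cc,d) in dict(ext=(308,338,240,308),wr=(205,235,255,335),ratch=(280,405,325,360),nut=(412,432,255,273)).items():
    w=np.zeros((480,640),np.uint8);w[cc:d,a:b]=1;q=cloud(T,w);q=q[q[:,2]>.006];print(nm,np.round(q.min(0),3),np.round(q.max(0),3))
w=np.zeros((480,640),np.uint8);w[150:215,460:535]=1;q=cloud(T,w);q=q[q[:,2]>.02];print("can",np.round(q.min(0),3),np.round(q.max(0),3))
E
```

```text
yellow [472.2 128.5  29.8  81.   50.4] [473.8 128.3  31.2  83.   52.2]
green [ 427.8 -153.7   36.    71.    56.9] [ 429.2 -154.4   38.3   87.    58. ]
blue [ 468.5 -353.3   44.6  130.    63.8] [ 470.7 -354.5   45.8  143.    66.3]
red [471.1 367.9  51.4 178.   71.7] [473.4 366.4  53.8 187.   72.8]
top 18 [276 186  20  20 322] [622.   71.1   6. ]
top 20 [309 191  21  21 327] [608.7  -2.4   6. ]
top 21 [343 197  20  20 322] [595.4 -76.3   6. ]
top 22 [377 203  20  20 327] [ 581.9 -150.     6. ]
0.22467305790638187 [ 0.60198711 -0.03939654  0.006     ] -0.1793591812672173
scene 55 [372 283  24  21 389] [622.9  70.2   6. ]
scene 57 [333 284  24  21 391] [609.4  -3.6   6. ]
scene 56 [295 285  24  21 394] [596.2 -77.4   6. ]
scene 59 [256 286  24  21 396] [ 582.9 -151.3    6. ]
0.22510869074958287 [ 0.60283374 -0.04053201  0.006     ] -0.1786205394301591
T [631.7 143.1  80.5] 321
T [ 568.4 -223.2   46.6] 56
S [635.5 143.1  81.4] 394
S [ 571.8 -224.6   46.7] 83
ext [ 0.381 -0.028  0.007] [0.509 0.016 0.027]
wr [0.331 0.195 0.006] [0.492 0.234 0.012]
ratch [ 0.279 -0.175  0.006] [0.332 0.07  0.04 ]
nut [ 0.46  -0.239  0.006] [ 0.484 -0.213  0.018]
can [ 0.601 -0.468  0.02 ] [ 0.716 -0.338  0.188]
```

{"method": "apply_moves", "body": {"series": [1,0,0,-3,0,0,0,1,4.7,-1.7,0,0,0,0,1,4.7,-1.7,0,0,0,0,1,4.7,-1.7,0,0,0,0,1,4.7,-1.7,0,0,0,0,1,4.7,-1.7,0,0,0,0,1,4.7,-1.7,0,0,0,0,1,0,0,0,0,0,-9.5,1,0,0,0,0,0,-9.5,1,0,0,0,0,0,-9.5,1,0,0,0,0,0,-9.5,1,0,0,0,0,0,-9.5,1,0,0,0,0,0,-9.7,1,0,0,0,0,0,0,1,0,0,0,0,0,0]}}

```text
time: 1.98
ee_pos: [0.4415, -0.329, 0.2611]
tcp_rot: [[0.181, 0.983, -0.0], [0.983, -0.181, 0.0], [0.0, -0.0, -1.0]]
ft_force: [0.4, 0.6, -0.3]
finger_gap: 0.0852
gripper_force: 0.0
```

```bash
cat > g.py <<'E'
import sys,numpy as np
from station import bot
P=dict(yellow=(473,128.4),green=(428.5,-154),blue=(469.6,-353.9),red=(472.2,367.2),
 pred=(622.4,70.6),pblue=(609,-3.),pgreen=(595.8,-76.9),pyellow=(582.4,-150.6))
s=bot.get_state();R=s["tcp_rot"];e=s["ee_pos"]
print("t",round(s["time"],2),"tcp",np.round(e*1000,1),"gap",round(s["finger_gap"],4),"F",np.round(s["ft_force"],1),"y-axis deg",np.degrees(np.arctan2(R[1,1],R[0,1])).round(2))
print("tilt",R[:2,2].round(4))
for a in sys.argv[1:]:
    n,z=a.split(":"); d=R.T@(np.array([*P[n],float(z)])/1000-e); print(a,"cm in tool",np.round(d*100,2))
E
python3 g.py blue:37; python3 - <<'E'
from h import *
T=dict(np.load("top0.npz"));S=dict(np.load("scene0.npz"))
print("can",onplane(T,[(517,176)],.185),onplane(S,[(130,288)],.185))
E
```

```text
t 1.98 tcp [ 441.5 -329.   261.1] gap 0.0852 F [ 0.4  0.6 -0.3] y-axis deg -10.43
tilt [-0.0003  0.0003]
blue:37 cm in tool [-1.95  3.22 22.41]
can [[ 0.6245926  -0.36460815  0.185     ]] [[ 0.63402389 -0.36213526  0.185     ]]
```

{"method": "apply_moves", "body": {"series": [1,-1.0,1.6,0,0,0,0,1,-0.95,1.6,0,0,0,0,1,0,0,5,0,0,0,1,0,0,5,0,0,0,1,0,0,5,0,0,0,1,0,0,3.4,0,0,0,1,0,0,2,0,0,0,1,0,0,2,0,0,0,1,0,0,0,0,0,0,-1,0,0,0,0,0,0,-1,0,0,0,0,0,0,-1,0,0,0,0,0,0,-1,0,0,0,0,0,0,-1,0,0,0,0,0,0,-1,0,0,0,0,0,0,-1,0,0,0,0,0,0]}}

```text
time: 3.98
ee_pos: [0.4699, -0.3545, 0.0387]
tcp_rot: [[0.179, 0.984, 0.001], [0.984, -0.179, -0.002], [-0.001, 0.002, -1.0]]
ft_force: [-1.4, 0.5, 6.1]
finger_gap: 0.0432
gripper_force: 60.6
```

```bash
python3 g.py blue:37 pblue:43
```

```text
t 3.98 tcp [ 469.9 -354.5   38.7] gap 0.0432 F [-1.4  0.5  6.1] y-axis deg -10.3
tilt [ 0.0013 -0.0016]
blue:37 cm in tool [ 0.05 -0.04  0.17]
pblue:43 cm in tool [37.07  7.4  -0.46]
```

{"method": "apply_moves", "body": {"series": [-1,0,0,-2,0,0,0,-1,0,0,-5,0,0,0,-1,0,0,-5,0,0,0,-1,5.3,1.05,-2,0,0,0,-1,5.3,1.05,0,0,0,0,-1,5.3,1.05,0,0,0,0,-1,5.3,1.05,0,0,0,0,-1,5.3,1.05,0,0,0,0,-1,5.3,1.05,0,0,0,0,-1,5.3,1.1,0,0,0,0,-1,0,0,5,0,0,0,-1,0,0,4,0,0,0,-1,0,0,0,0,0,0,-1,0,0,0,0,0,0]}}

```text
time: 5.72
ee_pos: [0.6097, -0.0024, 0.0884]
tcp_rot: [[0.179, 0.984, 0.002], [0.984, -0.179, -0.0], [0.0, 0.002, -1.0]]
ft_force: [0.4, 1.0, -2.5]
finger_gap: 0.0428
gripper_force: 62.3
```

```bash
python3 g.py pblue:45; python3 - <<'E'
from station import bot
import cv2,numpy as np
print(bot.read_camera("wrist")["mount"].round(3))
c=bot.read_camera("scene");cv2.imwrite("pics/s1.png",c["color"][150:400,150:600,::-1])
E
```

```text
t 5.72 tcp [609.7  -2.4  88.4] gap 0.0428 F [ 0.4  1.  -2.5] y-axis deg -10.31
tilt [ 0.002  -0.0003]
pblue:45 cm in tool [-0.07 -0.06  4.34]
[[-0.    -0.963 -0.269  0.068]
 [ 1.     0.    -0.001 -0.001]
 [ 0.001 -0.269  0.963 -0.143]
 [ 0.     0.     0.     1.   ]]
```

View pics/s1.png

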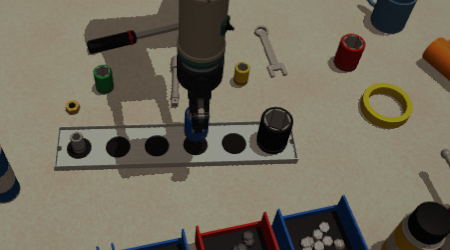

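{"method": "apply_moves", "body": {"series": [-1,-0.05,-0.05,2.3,0,0,0,-1,0,0,1.5,0,0,0,-1,0,0,0.5,0,0,0,-1,0,0,0,0,0,0,-1,0,0,0,0,0,0,0.3,0,0,0,0,0,0,1,0,0,0,0,0,0,1,0,0,0,0,0,0,1,0,0,0,0,0,0,1,0,0,0,0,0,0,1,0,0,-2,0,0,0,1,0,0,-5,0,0,0,1,0,0,-5,0,0,0,1,-4.52,-3.76,0,0,0,0,1,-4.52,-3.76,0,0,0,0,1,-4.52,-3.76,0,0,0,0,1,-4.52,-3.76,0,0,0,0,1,0,0,0,0,0,0,1,0,0,0,0,0,0]}}

```text
time: 8.2
ee_pos: [0.4284, -0.1537, 0.1646]
tcp_rot: [[0.18, 0.984, 0.001], [0.984, -0.18, -0.0], [0.0, 0.001, -1.0]]
ft_force: [-0.0, -0.5, -0.1]
finger_gap: 0.0855
gripper_force: 0.0
```

```bash
python3 g.py green:30
```

```text
t 8.2 tcp [ 428.4 -153.7  164.6] gap 0.0855 F [-0.  -0.5 -0.1] y-axis deg -10.36
tilt [ 0.0015 -0.0001]
green:30 cm in tool [-0.03 -0.   13.46]
```

{"method": "apply_moves", "body": {"series": [1,0,0,5,0,0,0,1,0,0,5,0,0,0,1,0,0,2.2,0,0,0,1,0,0,2,0,0,0,1,0,0,0,0,0,0,-1,0,0,0,0,0,0,-1,0,0,0,0,0,0,-1,0,0,0,0,0,0,-1,0,0,0,0,0,0,-1,0,0,0,0,0,0,-1,0,0,0,0,0,0,-1,0,0,0,0,0,0,-1,0,0,0,0,0,0]}}

```text
time: 9.82
ee_pos: [0.4287, -0.1539, 0.0233]
tcp_rot: [[0.179, 0.984, 0.002], [0.984, -0.179, -0.001], [-0.0, 0.002, -1.0]]
ft_force: [1.0, 1.1, 6.7]
finger_gap: 0.0365
gripper_force: 59.6
```

```bash
python3 g.py green:22 pgreen:30; python3 - <<'E'
from station import bot
from h import *
S=bot.read_camera("scene"); print("blue placed", [top(S,"blue",(u,285)) for u in(345,)])
E
```

```text
t 9.82 tcp [ 428.7 -153.9   23.3] gap 0.0365 F [1.  1.1 6.7] y-axis deg -10.32
tilt [ 0.0023 -0.0008]
green:22 cm in tool [-0.01 -0.02  0.13]
pgreen:30 cm in tool [10.57 15.06 -0.63]
blue placed [array([609.1,  -4.4,  45.5, 125. ,  70.3])]
```

{"method": "apply_moves", "body": {"series": [-1,0,0,-2,0,0,0,-1,0,0,-5,0,0,0,-1,0,0,-5,0,0,0,-1,2.65,3.75,0,0,0,0,-1,2.65,3.75,0,0,0,0,-1,2.65,3.75,0,0,0,0,-1,2.6,3.8,0,0,0,0,-1,0,0,5,0,0,0,-1,0,0,3,0,0,0,-1,0,0,0,0,0,0,-1,0,0,0,0,0,0]}}

```text
time: 11.25
ee_pos: [0.5955, -0.077, 0.0633]
tcp_rot: [[0.179, 0.984, 0.002], [0.984, -0.179, -0.001], [-0.0, 0.002, -1.0]]
ft_force: [0.3, -0.3, -2.1]
finger_gap: 0.0364
gripper_force: 61.0
```

```bash
python3 g.py pgreen:29.8
```

```text
t 11.25 tcp [595.5 -77.   63.3] gap 0.0364 F [ 0.3 -0.3 -2.1] y-axis deg -10.31
tilt [ 0.0016 -0.0005]
pgreen:29.8 cm in tool [0.02 0.03 3.35]
```

{"method": "apply_moves", "body": {"series": [-1,0,0,2,0,0,0,-1,0,0,1.05,0,0,0,-1,0,0,0.3,0,0,0,-1,0,0,0,0,0,0,0.2,0,0,0,0,0,0,1,0,0,0,0,0,0,1,0,0,0,0,0,0,1,0,0,0,0,0,0,1,0,0,0,0,0,0,1,0,0,-2,0,0,0,1,0,0,-5,0,0,0,1,0,0,-5,0,0,0,1,4.5,-3.94,0,0,0,0,1,4.5,-3.94,0,0,0,0,1,4.5,-3.94,0,0,0,0,1,4.5,-3.94,0,0,0,0,1,0,0,0,0,0,0,1,0,0,0,0,0,0]}}

```text
time: 13.5
ee_pos: [0.4724, 0.1285, 0.149]
tcp_rot: [[0.178, 0.984, 0.001], [0.984, -0.178, -0.001], [-0.0, 0.001, -1.0]]
ft_force: [0.7, -0.1, -0.2]
finger_gap: 0.0854
gripper_force: 0.0
```

```bash
python3 g.py yellow:20; python3 - <<'E'
from station import bot
from h import *
S=bot.read_camera("scene"); print("green placed", top(S,"green",(307,285)))
E
```

```text
t 13.5 tcp [472.4 128.5 149. ] gap 0.0854 F [ 0.7 -0.1 -0.2] y-axis deg -10.23
tilt [ 0.0014 -0.0006]
yellow:20 cm in tool [1.00e-02 4.00e-02 1.29e+01]
green placed [595.  -77.8  38.5  54.   64.4]
```

{"method": "apply_moves", "body": {"series": [1,0,0.05,5,0,0,0,1,0,0,4,0,0,0,1,0,0,2,0,0,0,1,0,0,1.9,0,0,0,1,0,0,0,0,0,0,-1,0,0,0,0,0,0,-1,0,0,0,0,0,0,-1,0,0,0,0,0,0,-1,0,0,0,0,0,0,-1,0,0,0,0,0,0,-1,0,0,0,0,0,0,-1,0,0,0,0,0,0,-1,0,0,0,0,0,0]}}

```text
time: 15.18
ee_pos: [0.4731, 0.1285, 0.0207]
tcp_rot: [[0.178, 0.984, 0.002], [0.984, -0.178, -0.0], [0.0, 0.002, -1.0]]
ft_force: [-0.3, -0.4, 6.8]
finger_gap: 0.0294
gripper_force: 59.0
```

```bash
python3 g.py yellow:20 pyellow:28
```

```text
t 15.18 tcp [473.1 128.5  20.7] gap 0.0294 F [-0.3 -0.4  6.8] y-axis deg -10.27
tilt [ 0.002  -0.0002]
yellow:20 cm in tool [-0.01 -0.01  0.07]
pyellow:28 cm in tool [-25.52  15.73  -0.7 ]
```

{"method": "apply_moves", "body": {"series": [-1,0,0,-2,0,0,0,-1,0,0,-5,0,0,0,-1,0,0,-5,0,0,0,-1,-4.25,2.62,0,0,0,0,-1,-4.25,2.62,0,0,0,0,-1,-4.25,2.62,0,0,0,0,-1,-4.25,2.62,0,0,0,0,-1,-4.25,2.62,0,0,0,0,-1,-4.25,2.62,0,0,0,0,-1,0,0,5,0,0,0,-1,0,0,3,0,0,0,-1,0,0,0,0,0,0,-1,0,0,0,0,0,0]}}

```text
time: 16.8
ee_pos: [0.5822, -0.1506, 0.0607]
tcp_rot: [[0.178, 0.984, 0.002], [0.984, -0.178, -0.001], [-0.0, 0.002, -1.0]]
ft_force: [0.3, 0.1, -2.2]
finger_gap: 0.0292
gripper_force: 59.8
```

```bash
python3 g.py pyellow:27.4
```

```text
t 16.8 tcp [ 582.2 -150.6   60.7] gap 0.0292 F [ 0.3  0.1 -2.2] y-axis deg -10.28
tilt [ 0.0016 -0.0007]
pyellow:27.4 cm in tool [0.   0.01 3.33]
```

{"method": "apply_moves", "body": {"series": [-1,0,0,2,0,0,0,-1,0,0,1.35,0,0,0,-1,0,0,0,0,0,0,0.2,0,0,0,0,0,0,1,0,0,0,0,0,0,1,0,0,0,0,0,0,1,0,0,0,0,0,0,1,0,0,0,0,0,0,1,0,0,-2,0,0,0,1,0,0,-5,0,0,0,1,0,0,-6,0,0,0,1,0,-4,0,0,0,0,1,0,-4,0,0,0,0,1,0,-4,0,0,0,0,1,0,-4,0,0,0,0,1,0,-4,0,0,0,0,1,0,0,0,0,0,0]}}

```text
time: 18.92
ee_pos: [0.3815, -0.1136, 0.1562]
tcp_rot: [[0.179, 0.984, -0.002], [0.984, -0.179, 0.001], [0.0, -0.002, -1.0]]
ft_force: [0.9, -0.4, 1.4]
finger_gap: 0.0855
gripper_force: 0.0
```

{"method": "apply_moves", "body": {"series": [1,5.45,0,0,0,0,0,1,5.45,0,0,0,0,0,1,5.45,0,0,0,0,0,1,5.45,0,0,0,0,0,1,5.45,0,0,0,0,0,1,5.45,0,0,0,0,0,1,5.45,0,0,0,0,0,1,5.45,0,0,0,0,0,1,5.4,0,0,0,0,0,1,0,0,0,0,0,0,1,0,0,0,0,0,0]}}

```text
time: 20.3
ee_pos: [0.4723, 0.3674, 0.1556]
tcp_rot: [[0.178, 0.984, -0.001], [0.984, -0.178, -0.001], [-0.001, -0.001, -1.0]]
ft_force: [0.5, 0.6, -0.3]
finger_gap: 0.0852
gripper_force: 0.0
```

```bash
python3 g.py red:32; python3 - <<'E'
from station import bot
from h import *
S=bot.read_camera("scene"); print("yellow placed", top(S,"yellow",(268,287)))
E
```

```text
t 20.3 tcp [472.3 367.4 155.6] gap 0.0852 F [ 0.5  0.6 -0.3] y-axis deg -10.25
tilt [-0.0007 -0.0011]
red:32 cm in tool [-0.    0.   12.36]
yellow placed [ 583.2 -149.8   32.1   49.    57.4]
```

{"method": "apply_moves", "body": {"series": [1,0,0,5,0,0,0,1,0,0,4,0,0,0,1,0,0,2,0,0,0,1,0,0,1.3,0,0,0,1,0,0,0,0,0,0,-1,0,0,0,0,0,0,-1,0,0,0,0,0,0,-1,0,0,0,0,0,0,-1,0,0,0,0,0,0,-1,0,0,0,0,0,0,-1,0,0,0,0,0,0,-1,0,0,0,0,0,0]}}

```text
time: 21.85
ee_pos: [0.4727, 0.3679, 0.0347]
tcp_rot: [[0.179, 0.984, 0.002], [0.984, -0.179, 0.001], [0.001, 0.001, -1.0]]
ft_force: [-1.5, -0.4, 6.9]
finger_gap: 0.0509
gripper_force: 62.9
```

```bash
python3 g.py red:32 pred:40
```

```text
t 21.85 tcp [472.7 367.9  34.7] gap 0.0509 F [-1.5 -0.4  6.9] y-axis deg -10.3
tilt [0.0017 0.0011]
red:32 cm in tool [-0.08 -0.04  0.27]
pred:40 cm in tool [-26.57  20.04  -0.54]
```

{"method": "apply_moves", "body": {"series": [-1,0,0,-2,0,0,0,-1,0,0,-5,0,0,0,-1,0,0,-5,0,0,0,-1,-5.3,0,0,0,0,0,-1,-5.3,0,0,0,0,0,-1,-5.3,0,0,0,0,0,-1,-5.3,0,0,0,0,0,-1,-5.35,0,0,0,0,0,-1,0,5,0,0,0,0,-1,0,5,0,0,0,0,-1,0,5,0,0,0,0,-1,0,5.05,0,0,0,0,-1,0,0,0,0,0,0,-1,0,0,4,0,0,0,-1,0,0,0,0,0,0,-1,0,0,0,0,0,0]}}

```text
time: 23.85
ee_pos: [0.6217, 0.0705, 0.1137]
tcp_rot: [[0.178, 0.984, -0.0], [0.984, -0.178, -0.0], [-0.0, -0.0, -1.0]]
ft_force: [0.5, -0.5, -4.1]
finger_gap: 0.0505
gripper_force: 64.6
```

```bash
python3 g.py pred:41.3
```

```text
t 23.85 tcp [621.7  70.5 113.7] gap 0.0505 F [ 0.5 -0.5 -4.1] y-axis deg -10.28
tilt [-0.0002 -0.0001]
pred:41.3 cm in tool [0.02 0.07 7.24]
```

{"method": "apply_moves", "body": {"series": [-1,0,0.05,3,0,0,0,-1,0,0,2.5,0,0,0,-1,0,0,1.2,0,0,0,-1,0,0,0.5,0,0,0,-1,0,0,0,0,0,0,0.5,0,0,0,0,0,0,1,0,0,0,0,0,0,1,0,0,0,0,0,0,1,0,0,0,0,0,0,1,0,0,0,0,0,0,1,0,0,-2,0,0,0,1,0,0,-5,0,0,0,1,0,0,-5,0,0,0,1,0,-5,-2,0,0,0,1,0,-5,0,0,0,0,1,0,-5,0,0,0,0,1,0,-5,0,0,0,0,1,0,0,0,0,0,0,1,0,0,0,0,0,0]}}

```text
time: 26.22
ee_pos: [0.4268, 0.106, 0.1818]
tcp_rot: [[0.178, 0.984, 0.003], [0.984, -0.178, -0.0], [0.0, 0.002, -1.0]]
ft_force: [0.3, 0.3, 0.4]
finger_gap: 0.0852
gripper_force: 0.0
```

```bash
python3 - <<'E'
from station import bot
from h import *
S=bot.read_camera("scene"); cv2.imwrite("pics/end.png",S["color"][:,:,::-1])
for n,s in dict(yellow=(268,287),green=(307,283),blue=(345,282),red=(384,280)).items():
    HT[n]+=.009; print(n,top(S,n,s))
for h,s,r in((.082,(424,280),25),(.048,(228,292),13)):
    w=np.zeros((480,640),np.uint8);cv2.circle(w,s,r,1,-1);p=cloud(S,w);q=p[abs(p[:,2]-h)<.006];print(np.round(1000*(q.min(0)+q.max(0))/2,1),len(q))
E
```

```text
yellow [ 582.1 -150.1   31.4   86.    57.9]
green [596.3 -77.7  38.2  98.   64.5]
blue [608.3  -4.5  46.  141.   71.4]
red [624.1  70.4  51.8 214.   78.8]
[635.8 142.4  81.3] 395
[ 572.8 -224.2   48.1] 88
```

View pics/end.png

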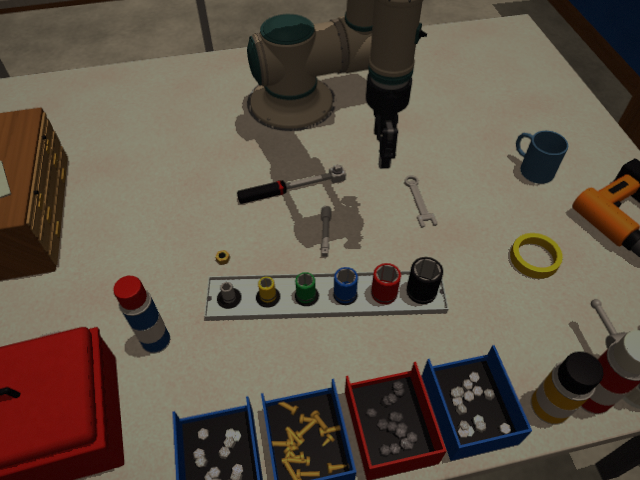

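The final view shows all six sockets upright and in order: steel at (228,292), yellow (267,290), green (305,288), blue (345,285), red (386,283) and black (425,279). Each placed socket measures within 2 mm of its place, the bystanders look unmoved and the gripper is clear.

```bash
python3 -c "
from station import bot
print(bot.close_job())"
```

```text
the job is handed in; nothing more can be done
None
```

The four coloured sockets are standing in the tray in size order between the steel and black ones, each within about 2 mm of its place by camera; the job was handed in at about 26 s, and no verdict was returned.

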